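Level a plate stage on its screw foot until it no longer rocks

TASK

The four-footed plate stage rocks because its one adjustable foot is screwed up too short. Turn the knob of the levelling screw clockwise until all four feet carry their share of the weight (do not overtighten: no other foot may lift) and let go of it; then press down firmly but gently on the rubber boss at the other front corner to prove that nothing rocks, and let go. Do not shove the stage along the bench or disturb the things around it.

Things in the scene. Friction and masses are not known exactly. Their poses are not given: they have to be found in the camera images.
- base: Plate stage, 5 kg, grey deck 130 x 230 mm (x, y), 14 mm thick, top 40 mm up, under a white well block 85 x 128 mm (x -27..59, y -40..88, top at z 79). Origin: bench level under its middle; front faces -x. Feet at x +-50, y +-100 mm. Until levelled it stands on the three plain feet, the screw's foot (front right, x -50, y -100) hanging free above a steel saucer of unknown thickness (1 to 4 mm).
- level_screw: Black fluted knob 40 mm across, 24 mm high, on the screw at the front right corner; its foot (32 mm) turns too. Origin: knob middle, z up. Clockwise from above sinks it 12 mm a turn: several grasps; gap under the foot unknown (1 to 9 mm). Once down, the knob sinks no more, the corner rises: a hand still sinking feels over 5 N more per rad, from where about 1 rad more is right (fair: 0.7 to 1.4).
- press_boss: Black rubber thumb boss on the front left corner of the deck, 28 mm across, 46 mm high. Origin: centre of its underside; its top, where to press straight down with 5 to 18 N, lies 46 mm above that (86 mm above the base's origin).
- foot_front_left: Plain rubber foot, 30 mm across, at the front left corner, springy (12 N per mm); origin: centre of its underside.
- foot_rear_left: Plain rubber foot, 30 mm across, at the rear left corner, springy (12 N per mm); origin: centre of its underside.
- foot_rear_right: Plain rubber foot, 30 mm across, at the rear right corner, springy (12 N per mm); origin: centre of its underside.
- jar: Bystander: clear jar with a yellow cap, 47 mm across, 80 mm high, standing; origin at the centre of its underside.
- timer: Bystander: small white bench timer, 62 x 68 x 24 mm; origin at the centre of its underside.
- tape: Bystander: roll of green tape lying flat, 90 mm across, 19 mm high; origin at the centre of its underside.

How it is judged:
By the outcome, as a careful person would: the job done as asked, in the order asked, and still so for the second after the job is handed in, with the robot touching nothing.
It also fails if it takes over 72 s, if anything falls off the work surface, if the arm or the gripper's body presses on something with over 40 N, if the wrist force passes 120 N, or if a joint passes its speed limit or range.

ROBOT

A 6-joint arm with a two-finger parallel gripper is mounted at the origin on a cart in front of the work surface, level with it; the furniture and walls round the work are solid. World frame = base frame: x ahead of the robot, y to its left, z up, the work surface at z = 0. Lengths are in mm, angles in degrees, forces in N, time in s.
With the tool pointing down it reaches from about 350 to 925 mm from the base axis. Payload 6.4 kg.
Tool frame: the origin (TCP) lies midway between the tips of the shut fingers; the grasp point (between the pads) lies 19 mm behind it; z points along the fingers, y is the line along which they close (so a half turn about z gives the same grasp; the last joint's range is limited). The gripper opens to 94 mm and grips with 3 to 60 N. Pads are 16 mm wide; open, the fingers measure 119 mm over their backs; the gripper's body (75 mm by 177 mm) begins 78 mm behind the grasp point.
Start: joints at [-82.569, 14.043, 89.255, -0, 76.702, -9.975], TCP at [194.451, -620.244, 205.455] pointing down, gripper open.
Joint ranges: [-179.41, 179.41], [-58.25, 129.5], [7.25, 145.43], [-54.29, 234.29], [11.92, 165.04], [-157.13, 157.13]. Speed limits (degrees/s): [147.25, 147.25, 180, 180, 180, 180].

INTERFACE

Orientations are given as a 3x3 rotation matrix whose columns are the frame's x, y, z axes.
In Python, from rig import ctrl gives the robot as it stands.
- The arm moves only by the tool apply_moves, never from a script. Its argument "increments" is text: rows parted by semicolons, each of 7 numbers parted by spaces: the shift along the world's x, y, z in m, then the turn, a rotation vector about the world's x, y, z in rad, then the opening, from 0 (shut) to 1 (fully open). In form: dx dy dz wx wy wz gripper; .... A call has 1 to 12 rows; each row shifts and turns the commanded pose from where the row before left it; what a row does not reach is not made up. A row lasts 1/10 s, in which the tool goes at most 50 mm and 8.59 degrees, less where a joint would pass 70% of its speed; a pose out of reach is approached as far as the arm can. A call with a gripper value outside its range is refused whole. The fingers move at their own pace and stop on an object; the grip force is fixed at half the most. Time passes only in rows, so rows that do not move let the fingers close. It gives the time, the measured TCP pose, the force, the opening and the grip force at its end, in the units of the state.
- ctrl.read_state(): the state, without advancing time (a new reading comes with each control period).
- ctrl.camera(name): name is "side" or "top" or "wrist"; returns a dict with "color" (420x560x3 uint8, red, green, blue), "mtx" (3x3 intrinsics, pixels), "D" ([k1, k2, p1, p2, k3] as OpenCV has them; the pictures are not rectified), "world_to_cam" (4x4, takes a point from world to camera coordinates). Camera axes: x right, y down, z forward; pixel columns grow to the right and rows downward; lengths in mm; the calibration is good to about 2 mm. A picture is of the moment at which its call begins. There is no depth.
- ctrl.hand_in(): hands the job in; it is judged then, once.
The state is a dict: "time_s": time; "q": joint angles; "qvel": joint speeds; "joint_torque": joint torques, N m; "tool_pos": TCP position; "ee_rot": TCP orientation; "wrist_force": force on the tool from outside, world axes, zero at the start; "ft_torque": the same for the moment, N m; "finger_gap": opening from 0.0 (shut) to 1.0 (fully open); "grip_force": force on a finger pad.
Only numpy, scipy, OpenCV 4.12 (cv2) and the standard library are available. Lean on these libraries where they do the work, as an engineer would, in place of code of your own. Each camera call takes 0.05 s, during which the arm holds its last target. There are 200 camera calls.

## Working session

There is one attempt and no reset: what is moved stays moved. The work goes in short steps, Python scripts to look and compute and a tool call to move; the robot and the scene stay as the last step left them, time stands still between calls to the robot, and variables do not carry over. Pictures are saved under pics/ and viewed, at most 10 in all, crops included, and the job is handed in when it is done.

Besides the shell and the picture viewer there is one more tool, called after "Request:" by a JSON object that holds its "method" and its "body". apply_moves: Moves the arm, as the interface text tells. Its arguments: {"type":"object","properties":{"increments":{"type":"string"}},"required":["increments"]}

```bash
mkdir -p pics; ls; python3 - <<'E'
from rig import ctrl
import cv2
for n in ("top","side"):
    c=ctrl.camera(n); cv2.imwrite(f"pics/{n}0.png",c["color"][:,:,::-1]); print(n,c["mtx"].tolist(),c["D"],c["world_to_cam"].round(3).tolist())
s=ctrl.read_state(); print({k:s[k] for k in("time_s","tool_pos","ee_rot","wrist_force","finger_gap")})
E
```

```text
pics
top [[380.082391001223, 0.0, 280.809634177908], [0.0, 380.082391001223, 208.9404160914356], [0.0, 0.0, 1.0]] [-0.01518442  0.          0.          0.          0.        ] [[-0.011, -1.0, -0.015, 22.949], [-0.993, 0.012, -0.121, 525.788], [0.121, 0.013, -0.993, 1034.664], [0.0, 0.0, 0.0, 1.0]]
side [[507.90778276209574, 0.0, 290.27396853044644], [0.0, 507.90778276209574, 206.94666899350287], [0.0, 0.0, 1.0]] [-0.15235892  0.          0.          0.          0.        ] [[-0.962, -0.272, -0.0, 486.609], [-0.115, 0.406, -0.907, 133.793], [0.247, -0.872, -0.422, 1130.142], [0.0, 0.0, 0.0, 1.0]]
{'time_s': 0.1, 'tool_pos': array([ 194.36914926, -619.72684939,  204.51821689]), 'ee_rot': array([[ 9.54209306e-01,  2.99139670e-01, -2.42612577e-04],
       [ 2.99139667e-01, -9.54207995e-01,  1.60050687e-03],
       [ 2.47272237e-04, -1.59979360e-03, -9.99998690e-01]]), 'wrist_force': array([-0.35898783,  0.12592782,  0.00180968]), 'finger_gap': 1.0011160380819961}
```

View pics/top0.png

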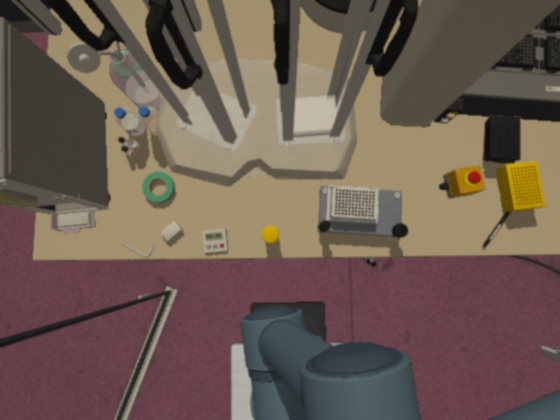

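View pics/side0.png

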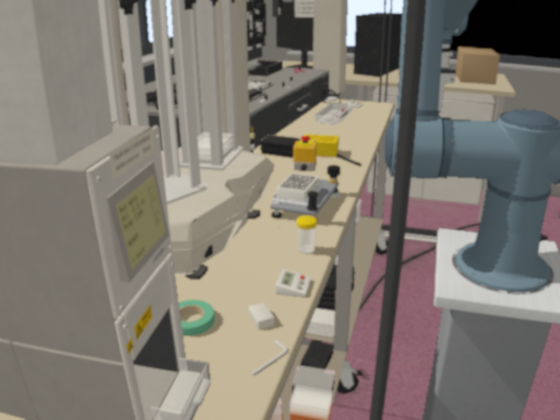

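The top view shows the knob at about (400,230), the boss at (324,226) and the jar cap at (270,234). The side view shows the knob at about (334,172) and the boss at (313,194). I'll triangulate these.

```bash
cat >h.py <<'E'
from rig import ctrl
import cv2, numpy as np
def norm(c,p): return cv2.undistortPoints(np.array([[p]],float),c["mtx"],c["D"])[0,0]
def tri(c1,p1,c2,p2):
    X=cv2.triangulatePoints(c1["world_to_cam"][:3],c2["world_to_cam"][:3],norm(c1,p1),norm(c2,p2)).ravel(); return (X[:3]/X[3]).round(1)
def onz(c,p,z):
    T=c["world_to_cam"];R=T[:3,:3];o=-R.T@T[:3,3];d=R.T@np.r_[norm(c,p),1]; return (o+d*(z-o[2])/d[2]).round(1)
E
python3 - <<'E'
from h import *
t=ctrl.camera("top");s=ctrl.camera("side")
print(tri(t,(400,230),s,(334,171)),tri(t,(324,226),s,(313,194)))
for z in(60,80,86,100): print(z,onz(t,(400,230),z),onz(t,(324,226),z),onz(t,(270,234),z))
def big(c,x,y,w,h,k): return cv2.resize(c["color"][y:y+h,x:x+w,::-1],None,fx=k,fy=k,interpolation=cv2.INTER_CUBIC)
cv2.imwrite("pics/c1.png",np.hstack([big(t,310,175,100,75,4)[:300],big(s,260,155,100,75,4)[:300]]))
E
```

```text
[ 459.8 -302.7   69.5] [473.  -98.2  80.2]
60 [ 461.2 -305.4   60. ] [ 474.5 -100.2   60. ] [454.5  46.6  60. ]
80 [ 460.  -299.4   80. ] [473.  -98.2  80. ] [453.4  45.7  80. ]
86 [ 459.6 -297.6   86. ] [472.6 -97.6  86. ] [453.1  45.5  86. ]
100 [ 458.7 -293.4  100. ] [471.5 -96.2 100. ] [452.3  44.9 100. ]
```

View pics/c1.png

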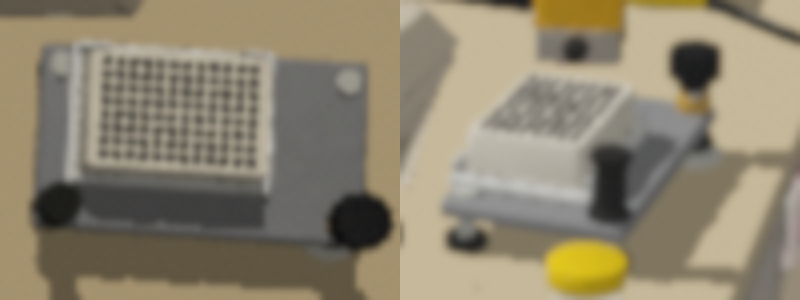

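The stage is yawed about -3.7°. The knob is near (460,-299) and the boss top near (473,-98,86). I'll move above the knob and wind the wrist counter-clockwise while moving, so there is a long clockwise stroke.

Request:
{"method": "apply_moves", "body": {"increments": "0.022 0.027 0 0 0 0.14 1;0.022 0.027 0 0 0 0.14 1;0.022 0.027 0 0 0 0.14 1;0.022 0.027 0 0 0 0.14 1;0.022 0.027 0 0 0 0.14 1;0.022 0.027 0 0 0 0.14 1;0.022 0.027 0 0 0 0.14 1;0.022 0.027 0 0 0 0.14 1;0.022 0.027 0 0 0 0.14 1;0.022 0.027 0 0 0 0.14 1;0.022 0.027 0 0 0 0.14 1;0.022 0.025 0 0 0 0.14 1"}}

```text
time_s: 1.4
tool_pos: [459.1, -296.8, 205.4]
ee_rot: [[-0.407, 0.914, -0.0], [0.914, 0.407, 0.0], [0.0, -0.0, -1.0]]
wrist_force: [0.5, -0.5, 0.1]
finger_gap: 1.004
grip_force: 0.0
```

Request:
{"method": "apply_moves", "body": {"increments": "0.002 0 0 0 0 0.14 1;0 0 0 0 0 0.14 1;0 0 0 0 0 0.14 1;0 0 0 0 0 0.14 1;0 0 0 0 0 0.14 1;0 0 0 0 0 0.14 1;0 0 0 0 0 0.14 1;0 0 0 0 0 0.14 1;0 0 0 0 0 0.14 1;0 0 0 0 0 0.1 1;0 0 0 0 0 0 1;0 0 0 0 0 0 1"}}

```text
time_s: 2.6
tool_pos: [460.4, -298.2, 205.3]
ee_rot: [[-0.98, -0.199, -0.0], [-0.199, 0.98, 0.0], [0.0, 0.0, -1.0]]
wrist_force: [0.4, 0.3, 0.2]
finger_gap: 1.002
grip_force: 0.0
```

```bash
python3 - <<'E'
from h import *
c=ctrl.camera("wrist"); cv2.imwrite("pics/w1.png",c["color"][:,:,::-1])
s=ctrl.read_state(); print({k:np.round(s[k],3).tolist() for k in("time_s","q","tool_pos","ee_rot","wrist_force")})
for p in((460,-299,85),(473,-98,86)):
    T=c["world_to_cam"]; print(cv2.projectPoints(np.array([p],float),cv2.Rodrigues(T[:3,:3])[0],T[:3,3],c["mtx"],c["D"])[0].ravel())
E
```

```text
{'time_s': 2.65, 'q': [-44.778, 0.453, 104.197, -0.001, 75.36, -146.257], 'tool_pos': [460.383, -298.201, 205.347], 'ee_rot': [[-0.98, -0.199, -0.0], [-0.199, 0.98, 0.0], [0.0, 0.0, -1.0]], 'wrist_force': [-0.124, -0.414, 0.2]}
[277.00792112 200.50272394]
[455.51556689 247.60312508]
```

View pics/w1.png

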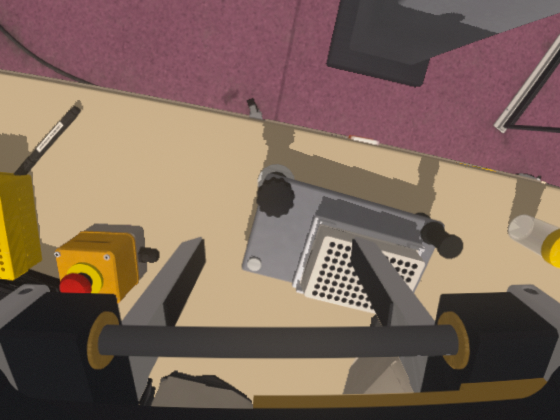

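The knob top appears at about (276,196) and the boss top at (450,246). I'll refine the positions using the top camera.

```bash
python3 - <<'E'
from h import *
t=ctrl.camera("top");s=ctrl.camera("side");c=ctrl.camera("wrist")
print(tri(c,(276,196),s,(333.8,166.5)),tri(c,(450,246),s,(313,192)))
for z in(80,85,90,95): print(z,onz(c,(276,196),z),onz(c,(450,246),z),onz(t,(400,230),z))
print(c["mtx"][0,0],-c["world_to_cam"][:3,:3].T@c["world_to_cam"][:3,3])
E
```

```text
[ 457.9 -300.8   83.7] [ 473.7 -102.9   83.5]
80 [ 456.9 -300.8   80. ] [ 474.2 -100.7   80. ] [ 460.  -299.4   80. ]
85 [ 455.6 -301.    85. ] [ 472.6 -104.2   85. ] [ 459.6 -297.9   85. ]
90 [ 454.3 -301.2   90. ] [ 471.  -107.7   90. ] [ 459.3 -296.4   90. ]
95 [ 453.  -301.5   95. ] [ 469.4 -111.2   95. ] [ 459.  -294.9   95. ]
305.64696510498015 [ 377.7223197 -315.0723063  384.4131427]
```

Request:
{"method": "apply_moves", "body": {"increments": "-0.003 -0.002 -0.03 0 0 0 0.75;0 0 -0.03 0 0 0 0.75;0 0 -0.03 0 0 0 0.75;0 0 -0.03 0 0 0 0.75;0 0 -0.014 0 0 0 0.75;0 0 -0.012 0 0 0 0.75;0 0 0 0 0 0 0.75;0 0 0 0 0 0 0.75"}}

```text
time_s: 3.6
tool_pos: [458.1, -300.9, 60.5]
ee_rot: [[-0.98, -0.201, 0.001], [-0.201, 0.98, -0.001], [-0.001, -0.001, -1.0]]
wrist_force: [-0.0, -0.5, -0.8]
finger_gap: 0.747
grip_force: 0.0
```

```bash
python3 - <<'E'
from h import *
c=ctrl.camera("wrist");s=ctrl.camera("side")
a=cv2.resize(s["color"][140:230,280:370,::-1],(420,420),interpolation=cv2.INTER_CUBIC)
b=cv2.resize(c["color"][:,:,::-1],None,fx=.65,fy=1)[:, :]
cv2.imwrite("pics/w2.png",np.hstack([b,a]))
E
```

```text
(no output)
```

View pics/w2.png

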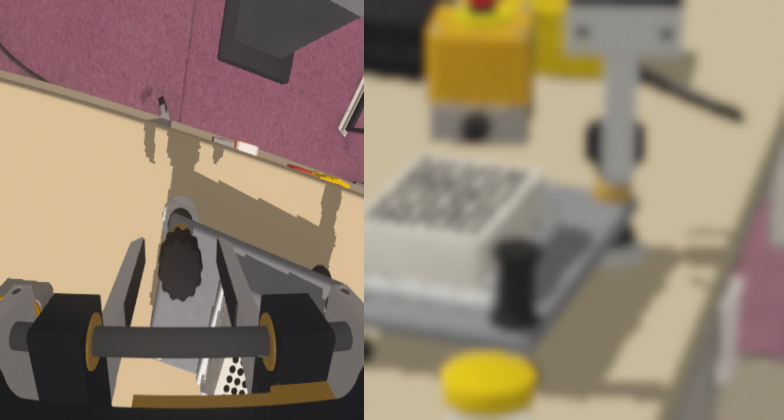

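The fingers straddle the knob, whose top centre is near (278,258) in the unscaled wrist image. A quick check of the x alignment before closing.

```bash
python3 - <<'E'
from h import *
c=ctrl.camera("wrist")
for z in(80,84,88): print(z,onz(c,(278,258),z),onz(c,(245,258),z),onz(c,(313,258),z),onz(c,(278,229),z),onz(c,(278,287),z))
E
```

```text
80 [ 453.2 -301.9   80. ] [ 457.1 -320.6   80. ] [ 449.2 -282.1   80. ] [ 435.7 -305.5   80. ] [ 472.  -298.1   80. ]
84 [ 451.3 -302.3   84. ] [ 455.1 -320.5   84. ] [ 447.3 -283.    84. ] [ 434.2 -305.8   84. ] [ 469.5 -298.6   84. ]
88 [ 449.3 -302.7   88. ] [ 453.  -320.4   88. ] [ 445.5 -283.9   88. ] [ 432.7 -306.1   88. ] [ 467.1 -299.    88. ]
```

Request:
{"method": "apply_moves", "body": {"increments": "-0.001 0 0 0 0 0 0.5;0 0 0 0 0 0 0.3;0 0 0 0 0 0 0.2;0 0 0 0 0 0 0.2;0 0 0 0 0 0 0.2;0 0 0 0 0 0 0.2"}}

```text
time_s: 4.35
tool_pos: [456.7, -301.1, 59.8]
ee_rot: [[-0.98, -0.201, 0.001], [-0.201, 0.98, -0.002], [-0.0, -0.002, -1.0]]
wrist_force: [0.1, -4.0, 0.2]
finger_gap: 0.392
grip_force: 30.0
```

Request:
{"method": "apply_moves", "body": {"increments": "0 -0.0005 -0.0002 0 0 -0.1 0.2;0 0 -0.0002 0 0 -0.1 0.2;0 0 -0.0002 0 0 -0.1 0.2;0 0 -0.0002 0 0 -0.1 0.2;0 0 -0.0002 0 0 -0.1 0.2"}}

```text
time_s: 4.85
tool_pos: [456.7, -299.9, 58.5]
ee_rot: [[-0.955, 0.298, 0.0], [0.298, 0.955, 0.002], [0.0, 0.002, -1.0]]
wrist_force: [0.8, 2.3, 1.4]
finger_gap: 0.391
grip_force: 30.0
```

```bash
cat >st.py <<'E'
from h import *
s=ctrl.read_state(); R=s["ee_rot"]; print(s["time_s"],"yaw",np.arctan2(R[1,0],R[0,0]).round(3),"F",s["wrist_force"].round(2),"M",s["ft_torque"].round(2),"p",s["tool_pos"].round(2),s["q"][5].round(1),s["finger_gap"].round(3))
E
python3 st.py
```

```text
Traceback (most recent call last):
  File "st.py", line 2, in <module>
    s=ctrl.read_state(); R=s["ee_rot"]; print(s["time_s"],"yaw",np.arctan2(R[1,0],R[0,0]).round(3),"F",s["wrist_force"].round(2),"M",s["ft_torque"].round(2),"p",s["tool_pos"].round(2),s["q"][5].round(1),s["finger_gap"].round(3))
                                                                                                                                                                                                           ^^^^^^^^^^^^^^^^^^^^^
AttributeError: 'float' object has no attribute 'round'
```

Request:
{"method": "apply_moves", "body": {"increments": "0 0 -0.0002 0 0 -0.1 0.2;0 0 -0.0002 0 0 -0.1 0.2;0 0 -0.0002 0 0 -0.1 0.2;0 0 -0.0002 0 0 -0.1 0.2"}}

```text
time_s: 5.25
tool_pos: [457.3, -299.0, 57.6]
ee_rot: [[-0.763, 0.646, 0.002], [0.646, 0.763, 0.004], [0.001, 0.004, -1.0]]
wrist_force: [4.5, 4.6, 2.3]
finger_gap: 0.383
grip_force: 30.0
```

```bash
sed -i 's/,s\["finger_gap"\].round(3)/,s["finger_gap"]/' st.py
python3 st.py
```

```text
5.25 yaw 2.439 F [4.5  4.59 2.26] M [ 1.25 -1.07 -0.  ] p [ 457.27 -298.98   57.61] -95.1 0.38339739289325836
```

Request:
{"method": "apply_moves", "body": {"increments": "0 0 -0.0002 0 0 -0.1 0.2;0 0 -0.0002 0 0 -0.1 0.2;0 0 -0.0002 0 0 -0.1 0.2"}}

```text
time_s: 5.55
tool_pos: [457.9, -298.5, 57.1]
ee_rot: [[-0.538, 0.843, 0.003], [0.843, 0.538, 0.005], [0.002, 0.005, -1.0]]
wrist_force: [6.6, 5.5, 0.4]
finger_gap: 0.389
grip_force: 30.0
```

```bash
python3 st.py
```

```text
5.55 yaw 2.138 F [6.6  5.47 0.37] M [ 1.45 -1.62  0.05] p [ 457.94 -298.55   57.06] -77.9 0.38854364916555606
```

Request:
{"method": "apply_moves", "body": {"increments": "0.001 0.001 -0.0002 0 0 -0.1 0.2;0.001 0.0005 -0.0002 0 0 -0.1 0.2;0 0 -0.0002 0 0 -0.1 0.2"}}

```text
time_s: 5.85
tool_pos: [459.3, -298.0, 56.6]
ee_rot: [[-0.265, 0.964, 0.002], [0.964, 0.265, 0.003], [0.002, 0.002, -1.0]]
wrist_force: [2.9, 3.3, 1.7]
finger_gap: 0.389
grip_force: 30.0
```

```bash
python3 st.py
```

```text
5.85 yaw 1.839 F [2.94 3.32 1.68] M [ 0.73 -0.89  0.03] p [ 459.28 -297.98   56.6 ] -60.4 0.38908115624266687
```

Request:
{"method": "apply_moves", "body": {"increments": "0 0 -0.0002 0 0 -0.1 0.2;0 0 -0.0002 0 0 -0.1 0.2;0 0 -0.0002 0 0 -0.1 0.2"}}

```text
time_s: 6.15
tool_pos: [460.0, -298.0, 56.1]
ee_rot: [[0.032, 0.999, 0.004], [0.999, -0.032, 0.002], [0.003, 0.004, -1.0]]
wrist_force: [5.1, 3.0, 0.2]
finger_gap: 0.386
grip_force: 30.0
```

```bash
python3 st.py
```

```text
6.15 yaw 1.539 F [5.07 3.02 0.16] M [ 0.77 -1.48 -0.01] p [ 460.   -298.     56.08] -43.2 0.38610877138168537
```

Request:
{"method": "apply_moves", "body": {"increments": "0.001 0.0005 -0.0002 0 0 -0.1 0.2;0 0 -0.0002 0 0 -0.1 0.2;0 0 -0.0002 0 0 -0.1 0.2"}}

```text
time_s: 6.45
tool_pos: [461.0, -298.0, 55.6]
ee_rot: [[0.326, 0.945, 0.004], [0.945, -0.326, 0.001], [0.002, 0.003, -1.0]]
wrist_force: [4.7, 1.5, 0.9]
finger_gap: 0.384
grip_force: 30.0
```

Request:
{"method": "apply_moves", "body": {"increments": "0 0 -0.0002 0 0 -0.1 0.2;0 0 -0.0002 0 0 -0.1 0.2;0 0 -0.0002 0 0 -0.1 0.2"}}

```text
time_s: 6.75
tool_pos: [461.8, -298.5, 55.5]
ee_rot: [[0.591, 0.807, 0.006], [0.807, -0.591, 0.0], [0.003, 0.004, -1.0]]
wrist_force: [6.9, 2.6, -0.0]
finger_gap: 0.394
grip_force: 30.0
```

```bash
python3 st.py
```

```text
6.75 yaw 0.939 F [ 6.87  2.59 -0.04] M [ 0.32 -1.51  0.08] p [ 461.78 -298.49   55.55] -8.7 0.39393327456252974
```

Request:
{"method": "apply_moves", "body": {"increments": "0.001 0 -0.0002 0 0 -0.1 0.2;0.0005 0 -0.0002 0 0 -0.1 0.2"}}

```text
time_s: 6.95
tool_pos: [462.7, -298.7, 55.5]
ee_rot: [[0.739, 0.674, 0.004], [0.674, -0.739, -0.0], [0.002, 0.003, -1.0]]
wrist_force: [2.7, 1.3, 4.7]
finger_gap: 0.389
grip_force: 30.0
```

Request:
{"method": "apply_moves", "body": {"increments": "0 0 -0.0002 0 0 -0.1 0.2;0 0 -0.0002 0 0 -0.1 0.2"}}

```text
time_s: 7.15
tool_pos: [463.1, -299.2, 55.5]
ee_rot: [[0.858, 0.514, 0.005], [0.514, -0.858, -0.001], [0.003, 0.003, -1.0]]
wrist_force: [3.9, 1.1, 5.1]
finger_gap: 0.389
grip_force: 30.0
```

Request:
{"method": "apply_moves", "body": {"increments": "0 0 -0.0002 0 0 -0.1 0.2;0 0 -0.0002 0 0 -0.1 0.2"}}

```text
time_s: 7.35
tool_pos: [463.4, -299.7, 55.5]
ee_rot: [[0.943, 0.333, 0.005], [0.333, -0.943, -0.002], [0.004, 0.004, -1.0]]
wrist_force: [5.4, -0.2, 5.3]
finger_gap: 0.387
grip_force: 30.0
```

```bash
python3 st.py
```

```text
7.35 yaw 0.34 F [ 5.44 -0.18  5.3 ] M [ 0.07 -0.83  0.16] p [ 463.4  -299.67   55.47] 25.7 0.3870525970945904
```

The hand stopped sinking at yaw ≈1.22 and Fz has built up since, so it is now about 0.88 rad past contact. I'll turn 0.1 rad more without sinking, then release and go up.

Request:
{"method": "apply_moves", "body": {"increments": "-0.0005 0 0.0002 0 0 -0.06 0.2;0 0 0.0002 0 0 -0.05 0.2;0 0 0 0 0 0 0.2"}}

```text
time_s: 7.65
tool_pos: [463.2, -299.9, 55.5]
ee_rot: [[0.973, 0.23, 0.007], [0.23, -0.973, -0.003], [0.006, 0.004, -1.0]]
wrist_force: [7.7, -0.5, 0.4]
finger_gap: 0.389
grip_force: 30.0
```

```bash
python3 st.py
```

```text
7.65 yaw 0.232 F [ 7.71 -0.53  0.39] M [-0.21 -1.3   0.02] p [ 463.22 -299.89   55.47] 31.8 0.38861029924689666
```

Request:
{"method": "apply_moves", "body": {"increments": "0 0 0 0 0 0 0.5;0 0 0 0 0 0 0.7;0 0 0 0 0 0 0.7;0 0 0 0 0 0 0.7;0 0 0.01 0 0 0 0.7;0 0 0.03 0 0 0 0.7;0 0 0.03 0 0 0 0.7;0 0 0.03 0 0 0 0.7;0 0 0.03 0 0 0 0.7;0 0 0.02 0 0 0 0.7;0 0 0 0 0 0 0.7"}}

```text
time_s: 8.75
tool_pos: [462.0, -300.2, 208.2]
ee_rot: [[0.973, 0.232, 0.005], [0.232, -0.973, -0.005], [0.004, 0.006, -1.0]]
wrist_force: [-0.4, 0.4, 0.9]
finger_gap: 0.704
grip_force: 0.0
```

```bash
python3 st.py; python3 - <<'E'
from h import *
t=ctrl.camera("top");s=ctrl.camera("side");c=ctrl.camera("wrist")
a=cv2.imread("pics/side0.png")[155:230,260:360]; b=s["color"][155:230,260:360,::-1]
a2=cv2.imread("pics/top0.png")[175:250,310:410]; b2=t["color"][175:250,310:410,::-1]
f=lambda i:cv2.resize(i,(400,300),interpolation=cv2.INTER_CUBIC)
cv2.imwrite("pics/after.png",np.vstack([np.hstack([f(a),f(b)]),np.hstack([f(a2),f(b2)])]))
cv2.imwrite("pics/w3.png",c["color"][:,:,::-1])
E
```

```text
8.75 yaw 0.234 F [-0.42  0.36  0.91] M [0.   0.   0.01] p [ 461.97 -300.23  208.15] 31.8 0.7037428111900668
```

View pics/after.png

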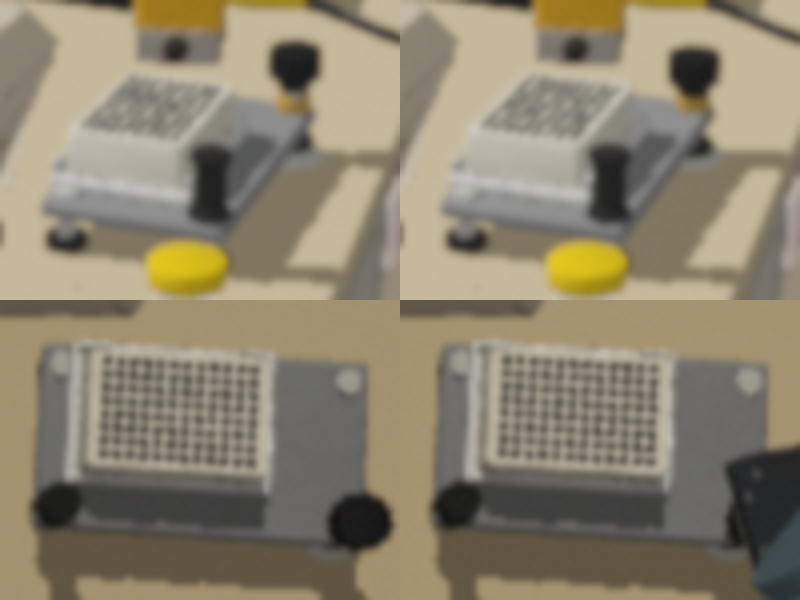

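The stage has not moved and the knob has sunk onto the saucer. Next I go to the boss at about (473,-100) with the fingers shut.

Request:
{"method": "apply_moves", "body": {"increments": "0.002 0.025 0 0 0 0 0.4;0.002 0.025 0 0 0 0 0;0.002 0.025 0 0 0 0 0;0.002 0.025 0 0 0 0 0;0.002 0.025 0 0 0 0 0;0.001 0.025 0 0 0 0 0;0 0.025 0 0 0 0 0;0 0.025 0 0 0 0 0;0 0 -0.03 0 0 0 0;0 0 -0.03 0 0 0 0;0 0 -0.03 0 0 0 0;0 0 -0.018 0 0 0 0"}}

```text
time_s: 10.1
tool_pos: [468.7, -97.4, 91.6]
ee_rot: [[0.973, 0.232, -0.006], [0.232, -0.973, 0.003], [-0.005, -0.004, -1.0]]
wrist_force: [0.6, 0.3, 0.5]
finger_gap: 0.006
grip_force: 0.0
```

Request:
{"method": "apply_moves", "body": {"increments": "0 0 0 0 0 0 0;0 0 0 0 0 0 0;0 0 0 0 0 0 0"}}

```text
time_s: 10.4
tool_pos: [472.0, -99.0, 96.7]
ee_rot: [[0.973, 0.232, 0.001], [0.232, -0.973, -0.001], [0.001, 0.001, -1.0]]
wrist_force: [-0.1, -0.2, 0.7]
finger_gap: 0.001
grip_force: 0.0
```

```bash
python3 st.py; python3 - <<'E'
from h import *
s=ctrl.camera("side");c=ctrl.camera("wrist")
f=cv2.resize(s["color"][155:225,270:340,::-1],(420,420),interpolation=cv2.INTER_CUBIC)
cv2.imwrite("pics/p.png",np.hstack([cv2.resize(c["color"][:,:,::-1],None,fx=.65,fy=1),f]))
E
```

```text
10.4 yaw 0.234 F [-0.1  -0.16  0.71] M [ 0.03 -0.01 -0.04] p [472.02 -99.05  96.72] 51.3 0.0006093902834297912
```

View pics/p.png

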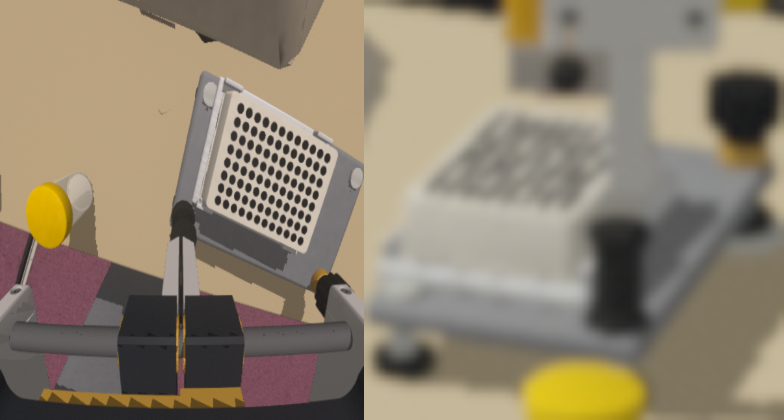

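The side view shows the fingertips about 2 px (4 mm) towards -x of the boss axis. I'll shift +3 mm in x and descend slowly.

Request:
{"method": "apply_moves", "body": {"increments": "0.003 0 -0.002 0 0 0 0;0 0 -0.002 0 0 0 0;0 0 -0.002 0 0 0 0;0 0 -0.001 0 0 0 0;0 0 -0.001 0 0 0 0;0 0 -0.001 0 0 0 0;0 0 0 0 0 0 0"}}

```text
time_s: 11.2
tool_pos: [474.3, -98.7, 86.7]
ee_rot: [[0.973, 0.232, -0.0], [0.232, -0.973, 0.0], [-0.0, -0.0, -1.0]]
wrist_force: [-0.4, -0.0, -0.1]
finger_gap: 0.004
grip_force: 0.0
```

Request:
{"method": "apply_moves", "body": {"increments": "0 0 -0.001 0 0 0 0;0 0 -0.0005 0 0 0 0;0 0 0 0 0 0 0"}}

```text
time_s: 11.5
tool_pos: [474.4, -98.8, 85.3]
ee_rot: [[0.973, 0.232, -0.0], [0.232, -0.973, 0.0], [-0.0, -0.0, -1.0]]
wrist_force: [0.3, -0.2, 0.7]
finger_gap: 0.004
grip_force: 0.0
```

Request:
{"method": "apply_moves", "body": {"increments": "0 0 -0.0005 0 0 0 0;0 0 -0.0005 0 0 0 0;0 0 0 0 0 0 0"}}

```text
time_s: 11.8
tool_pos: [474.5, -98.7, 85.0]
ee_rot: [[0.973, 0.232, -0.0], [0.232, -0.973, 0.0], [-0.0, -0.0, -1.0]]
wrist_force: [-2.1, 1.7, 6.0]
finger_gap: 0.006
grip_force: 2.9
```

Request:
{"method": "apply_moves", "body": {"increments": "0 0 -0.0005 0 0 0 0;0 0 0 0 0 0 0"}}

```text
time_s: 12.0
tool_pos: [474.5, -98.6, 84.9]
ee_rot: [[0.973, 0.232, -0.001], [0.232, -0.973, 0.0], [-0.0, -0.001, -1.0]]
wrist_force: [-3.2, 2.1, 8.2]
finger_gap: 0.006
grip_force: 4.3
```

Request:
{"method": "apply_moves", "body": {"increments": "0 0 -0.0005 0 0 0 0;0 0 0 0 0 0 0"}}

```text
time_s: 12.2
tool_pos: [474.6, -98.6, 84.8]
ee_rot: [[0.973, 0.232, -0.001], [0.232, -0.973, 0.001], [-0.001, -0.001, -1.0]]
wrist_force: [-4.6, 2.4, 11.8]
finger_gap: 0.003
grip_force: 5.7
```

12 N on the boss and it holds stiffly. I'll hold it briefly, then lift off.

Request:
{"method": "apply_moves", "body": {"increments": "0 0 0 0 0 0 0;0 0 0 0 0 0 0;0 0 0 0 0 0 0;0 0 0 0 0 0 0;0 0 0 0 0 0 0;0 0 0 0 0 0 0;0 0 0 0 0 0 0;0 0 0 0 0 0 0;0 0 0 0 0 0 0;0 0 0 0 0 0 0"}}

```text
time_s: 13.2
tool_pos: [474.6, -98.6, 84.8]
ee_rot: [[0.973, 0.232, -0.001], [0.232, -0.973, 0.0], [-0.001, -0.001, -1.0]]
wrist_force: [-5.0, 3.0, 11.3]
finger_gap: 0.005
grip_force: 5.6
```

Request:
{"method": "apply_moves", "body": {"increments": "0 0 0.002 0 0 0 0;0 0 0.005 0 0 0 0;0 0 0.02 0 0 0 0;0 0 0.03 0 0 0 0;0 0 0.03 0 0 0 0;0 0 0.03 0 0 0 0;0 0 0 0 0 0 0;0 0 0 0 0 0 0;0 0 0 0 0 0 0;0 0 0 0 0 0 0"}}

```text
time_s: 14.2
tool_pos: [473.5, -98.3, 198.5]
ee_rot: [[0.973, 0.232, -0.003], [0.232, -0.973, 0.001], [-0.003, -0.002, -1.0]]
wrist_force: [0.4, -0.4, 0.5]
finger_gap: 0.006
grip_force: 0.0
```

```bash
python3 st.py; python3 -c "
from rig import ctrl
print(ctrl.hand_in())"
```

```text
14.2 yaw 0.234 F [ 0.43 -0.43  0.45] M [0.03 0.01 0.02] p [473.51 -98.33 198.52] 51.4 0.0063311442603404934
the job is handed in; nothing more can be done
None
```

The job is handed in at 14.2 s, with no verdict returned: I turned the screw about 1.0 rad past estimated foot contact and let go, then pressed the boss at about 12 N for a second (no give seen) and let go.

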